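# Hang the catch bin and tip the biscuits into it

## Task

Hang the grey bin that has two holes in its back plate on the two pins of the portioning stand, both pins through, the plate home against the board, and let go of it. Then lift the rear bar of the biscuit caddy on the stand, tipping it just far enough that its flap swings open and all four biscuits slide into the hung bin. Lower the caddy gently back level on its deck (do not let it drop), let go, and leave the other things on the table where they are.

Things in the scene. Friction and masses are not known exactly. Their poses are not given: they have to be found in the camera images.
- bin_tab (a point): Centre of the grip tab of the catch bin, 62.5 mm above its underside: a flat upright block in the middle of the bin's front wall, 10 mm thick (x), 50 wide (y), its top 80 mm above the underside, its foot at 45 mm. Pinch it front to back from above, one finger inside the bin. Axes of the bin: +x from the tab to the back plate, z up.
- bin_inside (a point): Centre of the catch bin's inner floor, 4 mm above its underside, 39 mm behind (+x) the tab; axes of the bin. The bin is loose grey plastic, about 220 g, open-topped, 80 mm deep (x), 120 wide (y); front and side walls 4 mm thick, 55 mm high; the back wall is a plate 6 mm thick, 100 mm high, with two round holes near its top.
- hole_left (a point): Centre of the bin's left (+y) hole on the rear face of the back plate: 79 mm behind the tab's centre, 85 mm above the underside, 42 mm left of the middle. Round, 14 mm diameter, through the 6 mm plate along the bin's x. Axes of the bin.
- hole_right (a point): The bin's right (-y) hole, likewise, 42 mm right of the middle; the holes are 84 mm apart.
- stand: The fixed portioning stand: a white upright front board 160 mm wide and 165 mm high with two pins, and a deck behind its top edge on which the biscuit caddy sits (220 mm high in all). Origin at the foot of the board's front face, in the middle. Axes: +x level, into the face, away from the robot; z up.
- pin_left (a point): Root of the left (+y) pin, where its centre line leaves the board's front face, 130 mm above the table; axes of the stand. Steel pin 7 mm thick, 30 mm long, round end; it slants up at 30 degrees: its tip is 26 mm in front of the face (-x) and 15 mm above the root. Hung fully home, the hole's centre is within a few mm of this point.
- pin_right (a point): Root of the right (-y) pin, likewise; the pins are 84 mm apart.
- pivot (a point): Middle of the caddy's hinge line: along the stand's y, at the caddy's lower front edge, 12 mm in front of the board's front face, 167 mm above the table; axes of the stand. The caddy is a steel box 75 mm long, 68 wide, 50 high with a clear fixed top; its front is a light flap hung from the top edge that swings open by itself as the caddy tips.
- caddy (a joint): Tip angle of the biscuit caddy, rad: 0 = level on its deck; grows as its rear is lifted and it tips forward (-x) over the pins; hard stop at 1.2. About 450 g, turns freely, falls back by its weight when let go. The biscuits slide out under the flap once it is steep (about 0.6 to 1) and drop just in front of the board.
- caddy_bar (a point): Middle of the caddy's handle: a round steel bar 10 mm thick along the stand's y, 72 mm long, on a thin stem at each end, 40 mm behind the caddy's rear wall; when level 115 mm behind and 26 mm above the pivot, about which it moves on an arc. Pinch it from above, front to back; it can turn between the fingers. Axes turn with the caddy.
- tub_center (a point): A bystander: plain grey tub of the same size, with the same tab but a low back wall (55 mm) and no holes; 80 by 120 mm; point 30 mm above its underside. Not to be used.
- jar: Bystander: glass jar, 72 mm diameter, 120 mm high; origin at underside.
- bowl: Bystander: steel bowl, 150 mm diameter, 60 mm high; origin at underside.
- bottle: Bystander: white plastic bottle, 64 mm diameter, 200 mm high; origin at underside.
- cutter: Bystander: thin steel ring cutter, 70 mm diameter, 30 mm high; origin at underside.
- spatula: Bystander: spatula lying flat; origin at its underside.
- tamper: Bystander: plain wooden dough tamper, a cylinder 60 mm diameter, 50 mm high; origin at underside.
- biscuit0_center (a point): Centre of one of the four small round biscuits, 28 mm diameter, 12 mm thick, 12 g, which start inside the caddy.
- biscuit1_center (a point): Centre of one of the four small round biscuits, 28 mm diameter, 12 mm thick, 12 g, which start inside the caddy.
- biscuit2_center (a point): Centre of one of the four small round biscuits, 28 mm diameter, 12 mm thick, 12 g, which start inside the caddy.
- biscuit3_center (a point): Centre of one of the four small round biscuits, 28 mm diameter, 12 mm thick, 12 g, which start inside the caddy.

How it is judged:
By the outcome, as a careful person would: the job done as asked, in the order asked, and still so for the second after the job is handed in, with the robot touching nothing.
It also fails if it takes over 69 s, if anything falls off the work surface, if the arm or the gripper's body presses on something with over 40 N, if the wrist force passes 120 N, or if a joint passes its speed limit or range.

## Robot

A 6-joint arm with a two-finger parallel gripper is mounted at the origin on the work surface. World frame = base frame: x ahead of the robot, y to its left, z up, the work surface at z = 0. Lengths are in mm, angles in degrees, forces in N, time in s.
With the tool pointing down it reaches from about 350 to 850 mm from the base axis. Payload 8.1 kg.
Tool frame: the origin (TCP) lies at the very end of the fingers, on their centre line; the grasp point (between the pads) lies 19 mm behind it (tcp_to_grasp is the distance from the TCP to the grasp point, in mm); z points along the fingers, x is the direction in which the jaws open and shut, and the axes are right-handed (so a half turn about z gives the same grasp; the last joint's range is limited). The gripper opens to 85 mm and grips with 20 to 120 N. Pads are 22 mm wide; open, the fingers measure 114 mm over their backs; the gripper's body (76 mm by 85 mm) begins 54 mm behind the grasp point. The pads swing forward as they close: fully open they stand 13 mm farther back than shut.
Start: joints at [-71.012, 7.471, 85.268, -0, 87.261, -4.893], TCP at [242.922, -548.629, 231.292] pointing down, gripper open.
Joint ranges: [-169.43, 169.43], [-51.17, 129.36], [1.28, 143.12], [-76.62, 256.62], [0, 156.53], [-152.29, 152.29]. Speed limits (degrees/s): [136.94, 136.94, 159.86, 180, 180, 180].

## Interface

Orientations are given as [roll, pitch, yaw] about the fixed x, y, z axes, in that order (R = Rz(yaw) Ry(pitch) Rx(roll)).
In Python, from bench import * gives the robot as it stands. The module is installed in compiled form; this text tells all that it offers.
- The arm moves only by the tool apply_moves, never from a script. Its argument "targets" is text: rows parted by semicolons, each of 7 numbers parted by spaces: the turn, a rotation vector about the tool's x, y, z in rad, then the shift along the tool's x, y, z in cm, then the finger opening in cm, from 0 to 8.54. A call has exactly 5 rows; each row is the pose to reach, as a shift and turn from the pose commanded when the call began, along the tool's axes at that moment; what a row does not reach only later rows make up. A row lasts 1/10 s, in which the tool goes at most 50 mm and 8.59 degrees, less where a joint would pass 70% of its speed; a pose out of reach is approached as far as the arm can. A call with a gripper value outside its range is refused whole. The fingers move at their own pace and stop on an object; "force" is the grip in N (left out, the last holds). Time passes only in rows, so rows that repeat a pose let the fingers close, or fill a call up. It gives the time, the measured TCP pose, the force and the opening at its end, in the units of the state.
- sense(): the state, without advancing time (a new reading comes with each control period).
- snapshot(name): name is "side" or "top" or "wrist"; returns the picture (384x512x3 uint8, red, green, blue); there is no depth.
- camera_model(name): a dict with "fx", "fy", "cx", "cy" (pixels), "position" and "attitude" of the camera in the world; the wrist camera has in their place "T_tool_cam" (4x4, takes a point from camera to tool coordinates, whose origin is the TCP and whose axes are the tool frame's). Camera axes: x right, y up, looking along -z (the intrinsics and any distortion apply to the point x, -y, -z); pixel columns grow to the right and rows downward; lengths in mm; the calibration is good to about 2 mm. A picture is of the moment at which its call begins: read the wrist's pose just before it. camera_model takes no time and is no camera call.
- hand_in(): hands the job in, once; it reports no verdict.
Trained networks look in the newest picture that a camera, given by its name, has taken for a name from the list of things; names that differ only in an ending like _2 or _b are one class to them, and where a whole thing is asked for, a point or a joint stands for the part that bears it (a point fixed in the world has none). Each returns a list of dicts, best first, with "confidence" (0 to 1); they miss things now and then, are a little off and sometimes report something else, mostly with a low value. They report only what shows in the picture. A call takes as long as a camera call.
- recognise(camera, query): "at" ([row, column] in pixels, amid what is visible of it).
- place_of(camera, query): "at" ([row, column] in pixels: a listed point, or the origin of a listed thing).
The state is a dict: "time": time; "joint_pos": joint angles; "qd": joint speeds; "joint_efforts": joint torques, N m; "tool_pos": TCP position; "tcp_rot": TCP orientation; "ft_force": force on the tool from outside, world axes, zero at the start; "wrist_torque": the same for the moment, N m; "finger_gap": finger opening in mm.
Only numpy, scipy, OpenCV 4.12 (cv2) and the standard library are available. Lean on these libraries where they do the work, as an engineer would, in place of code of your own. Each camera call takes 0.05 s, during which the arm holds its last target. There are 200 camera calls.

## Working session

There is one attempt and no reset: what is moved stays moved. The work goes in short steps, Python scripts to look and compute and a tool call to move; the robot and the scene stay as the last step left them, time stands still between calls to the robot, and variables do not carry over. Pictures are saved under pics/ and viewed, about 8 in all and at most 12, crops included, and the job is handed in when it is done.

Besides the shell and the picture viewer there is one more tool, called after "Call:" in YAML: its name, and indented under it one key for each argument. apply_moves: Moves the arm, as the interface text tells. Its arguments: {"type":"object","properties":{"targets":{"type":"string"},"force":{"type":"number"}},"required":["targets"]}

```bash
mkdir -p pics; cat > h.py <<'E'
from bench import *
import numpy as np, cv2
from scipy.spatial.transform import Rotation as R
def cam(n):
    return camera_model(n)
def toolT():
    s=sense(); T=np.eye(4); T[:3,:3]=R.from_euler('xyz',s['tcp_rot'],degrees=True).as_matrix(); T[:3,3]=s['tool_pos']; return T
E
python3 - <<'E'
from h import *
for n in ["side","top","wrist"]:
    m=cam(n); print(n,m)
    im=snapshot(n); cv2.imwrite(f"pics/{n}0.png",im[:,:,::-1])
    if n=="wrist": continue
    for q in ["bin_tab","hole_left","hole_right","bin_inside","stand","pin_left","pin_right","pivot","caddy_bar","tub_center","jar","bowl","bottle","cutter","spatula","tamper"]:
        r=place_of(n,q); print(q,[(np.round(d["at"]).tolist(),round(d["confidence"],2)) for d in r[:3]])
print(sense())
a=cv2.imread("pics/side0.png");b=cv2.imread("pics/top0.png")
cv2.imwrite("pics/st.png",cv2.resize(np.vstack([a,b]),None,fx=.78,fy=.78))
E
```

```text
side {'fx': 418.19150382530705, 'fy': 418.19150382530705, 'cx': 252.06294693568984, 'cy': 188.49854041288424, 'position': array([ 373.14735775, 1152.0867973 , 1176.28689144]), 'attitude': array([  48.13861846,    1.02955721, -171.305024  ])}
bin_tab [([256.0, 275.0], 0.88), ([160.0, 270.0], 0.37)]
hole_left [([267.0, 254.0], 0.76), ([274.0, 264.0], 0.34), ([254.0, 277.0], 0.26)]
hole_right [([186.0, 220.0], 0.48)]
bin_inside [([272.0, 263.0], 0.61)]
stand [([227.0, 250.0], 0.94)]
pin_left [([210.0, 252.0], 0.78)]
pin_right []
pivot [([194.0, 252.0], 0.82)]
caddy_bar [([184.0, 217.0], 0.8)]
tub_center [([161.0, 275.0], 0.98), ([169.0, 224.0], 0.41)]
jar [([258.0, 201.0], 0.82)]
bowl [([140.0, 267.0], 0.97)]
bottle [([320.0, 225.0], 0.69)]
cutter [([237.0, 293.0], 0.73), ([248.0, 251.0], 0.2)]
spatula [([320.0, 226.0], 0.64)]
tamper [([200.0, 294.0], 0.75)]
top {'fx': 368.6040334629764, 'fy': 368.6040334629764, 'cx': 254.91092482259975, 'cy': 191.55234039937295, 'position': array([ 250.61333719,  -13.16397024, 1555.93230854]), 'attitude': array([ 12.01833807,  -0.34107684, -85.13186036
[... 1137 characters left out ...]

         1.00000000e+00]])}
{'time': 1.75, 'joint_pos': array([-7.10110891e+01,  7.47185374e+00,  8.52644950e+01, -6.89596069e-04,
        8.72624052e+01, -4.89210996e+00]), 'qd': array([-0.00309152, -0.02563704,  0.1146733 ,  0.04924384,  0.05472934,
        0.10368413]), 'joint_efforts': array([ 5.48008557e-04, -5.69305515e+01, -5.00844598e+01,  1.37976772e-05,
        1.26698644e-03, -2.63266998e-05]), 'tool_pos': array([ 242.93580378, -548.64213389,  231.31676337]), 'tcp_rot': array([ 1.79999207e+02, -1.18281509e-03, -6.61189462e+01]), 'ft_force': array([0.23881384, 0.51138237, 0.5371219 ]), 'wrist_torque': array([-0.01946451,  0.01256305, -0.02917937]), 'finger_gap': 85.38653213991404}
```

View pics/side0.png

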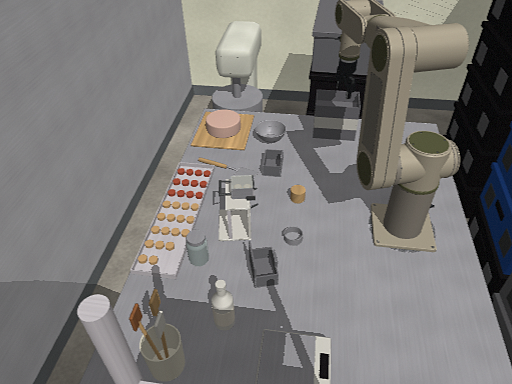

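View pics/top0.png

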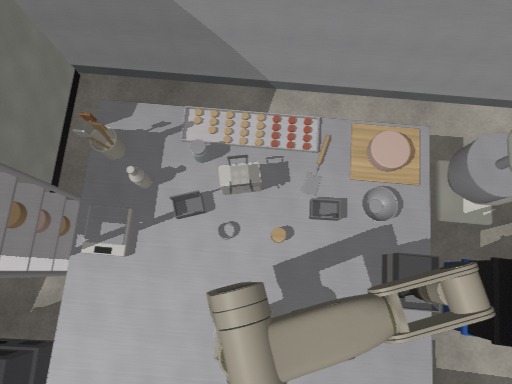

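The side view shows the stand at about (215,240), the bin at (265,262) and the tub at (160,272). In the top view they are at (178,240), (205,188) and (208,325). The bin is at +y and the arm is to the right.

```bash
cat >> h.py <<'E'
def ray(n,at,T=None):
    m=cam(n); r,c=at
    d=np.array([(c-m['cx'])/m['fx'],-(r-m['cy'])/m['fy'],-1.])
    if n=="wrist":
        X=T@m['T_tool_cam']; return X[:3,3],X[:3,:3]@d
    return m['position'],R.from_euler('xyz',m['attitude'],degrees=True).as_matrix()@d
def tri(rays):
    A=np.zeros((3,3));b=np.zeros(3)
    for o,d in rays:
        d=d/np.linalg.norm(d);P=np.eye(3)-np.outer(d,d);A+=P;b+=P@o
    x=np.linalg.solve(A,b)
    return x,[np.linalg.norm(np.cross(x-o,d/np.linalg.norm(d))) for o,d in rays]
def onz(n,at,z,T=None):
    o,d=ray(n,at,T); return o+d*(z-o[2])/d[2]
def proj(n,p,T=None):
    m=cam(n)
    if n=="wrist": X=T@m['T_tool_cam']; o=X[:3,3];Q=X[:3,:3]
    else: o=m['position'];Q=R.from_euler('xyz',m['attitude'],degrees=True).as_matrix()
    c=Q.T@(np.array(p)-o); return np.array([m['cy']-m['fy']*c[1]/-c[2], m['cx']+m['fx']*c[0]/-c[2]])
E
python3 - <<'E'
from h import *
S={"bin_tab":(256,275,62.5),"hole_left":(267,254,85),"bin_inside":(272,263,4),"stand":(227,250,0),"pin_left":(210,252,130),"pivot":(194,252,167),"caddy_bar":(184,217,193),"tub_center":(161,275,30),"jar":(258,201,0),"bowl":(140,267,0),"cutter":(237,293,0),"tamper":(200,294,0)}
Tp={"bin_tab":(210,189,62.5),"hole_left":(196,173,85),"hole_right":(189,196,85),"bin_inside":(206,189,4),"stand":(196,240,0),"pin_right":(181,248,130),"pivot":(183,241,167),"caddy_bar":(155,236,193),"tub_center":(206,322,30),"jar":(156,202,0),"bowl":(206,373,0),"bottle":(180,146,0),"cutter":(230,226,0),"tamper":(234,280,0)}
for k in dict.fromkeys(list(S)+list(Tp)):
    print(k,end=' ')
    if k in S: print('side',onz("side",S[k][:2],S[k][2]).round(),end=' ')
    if k in Tp: print('top',onz("top",Tp[k][:2],Tp[k][2]).round(),end=' ')
    if k in S and k in Tp:
        x,e=tri([ray("side",S[k][:2]),ray("top",Tp[k][:2])]);print('tri',x.round(),np.round(e[0],1),end='')
    print()
for n,box in [("side",(160,290,180,310)),("top",(140,240,150,290))]:
    im=cv2.imread(f"pics/{n}0.png")
    a,b,c,d=box; cv2.imwrite(f"pics/{n}c.png",cv2.resize(im[a:b,c:d],None,fx=4.5,fy=4.5,interpolation=cv2.INTER_CUBIC))
E
```

```text
bin_tab side [452. 254.  62.] top [468. 267.  62.] tri [458. 265.  78.] 7.2
hole_left side [513. 326.  85.] top [516. 335.  85.] tri [513. 333.  94.] 1.4
bin_inside side [490. 282.   4.] top [494. 280.   4.] tri [492. 281.   3.] 2.0
stand side [567.  76.   0.] top [556.  68.   0.] tri [564.  68. -10.] 5.1
pin_left side [551. 113. 130.] 
pivot side [557.  70. 167.] top [575.  60. 167.] tri [567.  61. 161.] 8.9
caddy_bar side [684.  62. 193.] top [678.  88. 193.] tri [675.  87. 214.] 3.1
tub_center side [ 514. -303.   30.] top [ 538. -281.   30.] tri [ 522. -275.   54.] 10.9
jar side [717. 248.   0.] top [721. 251.   0.] tri [718. 251.   4.] 1.8
bowl side [ 574. -500.    0.] top [ 562. -504.    0.] tri [ 569. -507.   -6.] 5.8
cutter side [400. 105.   0.] top [406. 113.   0.] tri [402. 113.   9.] 2.3
tamper side [412. -96.   0.] top [ 408. -115.    0.] tri [ 412. -117.  -20.] 1.3
hole_right top [553. 245.  85.] 
pin_right top [594.  35. 130.] 
bottle top [592. 481.   0.]
```

View pics/topc.png

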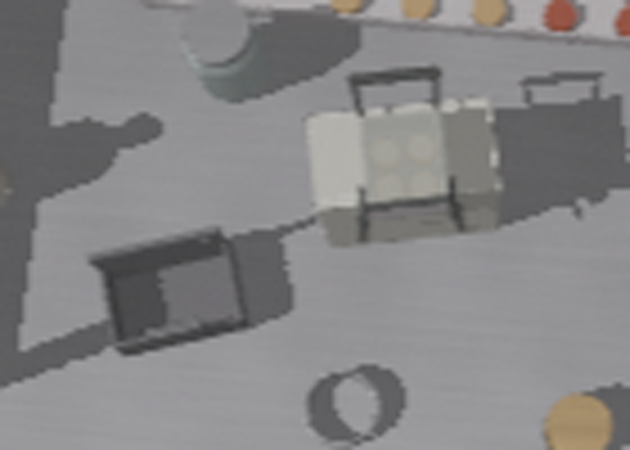

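Estimates: bin tab near (456,267), yaw about 18°. Stand origin near (563,70), yaw about 12°. Next I move above the bin for a close look.

```bash
cat >> h.py <<'E'
from scipy.spatial.transform import Slerp
import math,json,os
def pose(p,rpy):
    T=np.eye(4);T[:3,:3]=R.from_euler('xyz',rpy,degrees=True).as_matrix();T[:3,3]=p;return T
def plan(wps,g,rate=45.,n=None,start=None,ease=True):
    """wps: list of (T, rate mm/row); prints calls of 5 rows, opening g cm"""
    T0=toolT() if start is None else start
    cur=T0; seq=[]
    for w in wps:
        W,rt=w[0],w[1]
        d=np.linalg.norm(W[:3,3]-cur[:3,3]); rv=(R.from_matrix(cur[:3,:3]).inv()*R.from_matrix(W[:3,:3])).as_rotvec()
        k=max(1,math.ceil(d/rt),math.ceil(np.degrees(np.linalg.norm(rv))/7.))
        if len(w)>2:k=max(k,w[2])
        for i in range(1,k+1):
            P=np.eye(4);P[:3,:3]=(R.from_matrix(cur[:3,:3])*R.from_rotvec(rv*i/k)).as_matrix();P[:3,3]=cur[:3,3]+(W[:3,3]-cur[:3,3])*i/k;seq.append(P)
        cur=W
    while len(seq)%5: seq.append(seq[-1])
    B=T0
    for i in range(0,len(seq),5):
        rows=[]
        for P in seq[i:i+5]:
            D=np.linalg.inv(B)@P; rv=np.round(R.from_matrix(D[:3,:3]).as_rotvec(),4); t=np.round(D[:3,3]/10,3)
            rows.append(' '.join('%g'%v for v in [*(rv+0.),*(t+0.),g]))
            Q=np.eye(4);Q[:3,:3]=R.from_rotvec(rv).as_matrix();Q[:3,3]=t*10
        B=B@Q
        print('; '.join(rows))
    return B
E
python3 - <<'E'
from h import *
plan([(pose([400,150,230],[180,0,0]),44),(pose([475,275,200],[180,0,18]),40)],8.0)
E
```

```text
0 0 -0.0679 -3.384 -2.509 0.008 8; 0 0 -0.1358 -6.768 -5.017 0.015 8; 0 0 -0.2036 -10.151 -7.526 0.023 8; 0 0 -0.2715 -13.535 -10.034 0.031 8; 0 0 -0.3394 -16.919 -12.543 0.038 8
0 0 -0.0679 -2.356 -3.492 0.008 8; 0 0 -0.1358 -4.711 -6.984 0.015 8; 0 0 -0.2037 -7.067 -10.476 0.023 8; 0 0 -0.2715 -9.422 -13.968 0.031 8; 0 0 -0.3394 -11.778 -17.46 0.038 8
0 0 -0.0679 -1.059 -4.077 0.008 8; 0 0 -0.1358 -2.117 -8.154 0.016 8; 0 0 -0.2037 -3.176 -12.231 0.023 8; 0 0 -0.2715 -4.235 -16.308 0.031 8; 0 0 -0.3394 -5.293 -20.385 0.039 8
0 0 -0.0679 0.359 -4.197 0.007 8; 0 0 -0.1358 0.718 -8.394 0.015 8; 0 0 -0.2143 2.152 -11.744 0.765 8; 0 0 -0.2929 3.587 -15.094 1.515 8; 0 0 -0.3714 5.022 -18.444 2.265 8
0 0 -0.0786 2.552 -2.601 0.75 8; 0 0 -0.0786 2.552 -2.601 0.75 8; 0 0 -0.0786 2.552 -2.601 0.75 8; 0 0 -0.0786 2.552 -2.601 0.75 8; 0 0 -0.0786 2.552 -2.601 0.75 8
```

Call:
apply_moves:
  targets: "0 0 -0.0679 -3.384 -2.509 0 8; 0 0 -0.1358 -6.768 -5.017 0 8; 0 0 -0.2036 -10.151 -7.526 0 8; 0 0 -0.2715 -13.535 -10.034 0 8; 0 0 -0.3394 -16.919 -12.543 0 8"

```text
time: 2.25
tool_pos: [289.2, -341.6, 231.3]
tcp_rot: [-180.0, -0.0, -46.5]
ft_force: [0.8, 0.4, 1.3]
finger_gap: 80.2
```

Call:
apply_moves:
  targets: "0 0 -0.0679 -2.356 -3.492 0 8; 0 0 -0.1358 -4.711 -6.984 0 8; 0 0 -0.2037 -7.067 -10.476 0 8; 0 0 -0.2715 -9.422 -13.968 0 8; 0 0 -0.3394 -11.778 -17.46 0 8"

```text
time: 2.75
tool_pos: [335.4, -136.2, 231.5]
tcp_rot: [-180.0, -0.1, -27.1]
ft_force: [0.8, 0.3, 0.5]
finger_gap: 79.8
```

Call:
apply_moves:
  targets: "0 0 -0.0679 -1.059 -4.077 0 8; 0 0 -0.1358 -2.117 -8.154 0 8; 0 0 -0.2037 -3.176 -12.231 0 8; 0 0 -0.2715 -4.235 -16.308 0 8; 0 0 -0.3394 -5.293 -20.385 0 8"

```text
time: 3.25
tool_pos: [381.7, 69.6, 231.7]
tcp_rot: [-180.0, -0.1, -7.6]
ft_force: [1.3, -0.5, 1.0]
finger_gap: 80.0
```

Call:
apply_moves:
  targets: "0 0 -0.0679 0.359 -4.197 0 8; 0 0 -0.1358 0.718 -8.394 0 8; 0 0 -0.2143 2.152 -11.744 0.765 8; 0 0 -0.2929 3.587 -15.094 1.515 8; 0 0 -0.3714 5.022 -18.444 2.265 8"

```text
time: 3.75
tool_pos: [456.8, 245.5, 208.5]
tcp_rot: [-180.0, -0.0, 13.7]
ft_force: [1.1, -0.0, 0.0]
finger_gap: 80.1
```

Call:
apply_moves:
  targets: "0 0 -0.0786 2.552 -2.601 0.75 8; 0 0 -0.0786 2.552 -2.601 0.75 8; 0 0 -0.0786 2.552 -2.601 0.75 8; 0 0 -0.0786 2.552 -2.601 0.75 8; 0 0 -0.0786 2.552 -2.601 0.75 8"

```text
time: 4.25
tool_pos: [475.1, 274.3, 202.1]
tcp_rot: [-180.0, -0.1, 17.9]
ft_force: [0.2, -0.1, 0.2]
finger_gap: 79.6
```

```bash
python3 - <<'E'
from h import *
T=toolT(); im=snapshot("wrist"); cv2.imwrite("pics/w1.png",im[:,:,::-1])
print(sense()['tool_pos'],sense()['tcp_rot'],sense()['time'])
Z=dict(bin_tab=62.5,bin_inside=4,hole_left=85,hole_right=85,pin_left=130,pin_right=130,pivot=167,stand=0,caddy_bar=193,jar=0)
for q,z in Z.items():
    for d in place_of("wrist",q)[:2]: print(q,np.round(d["at"]).tolist(),round(d["confidence"],2),onz("wrist",d["at"],z,T).round(1))
E
```

```text
[475.13245936 274.36266985 202.17697841] [-1.79994071e+02 -9.50809087e-02  1.79289228e+01] 4.3
bin_tab [187.0, 233.0] 0.94 [454.3 264.6  62.5]
bin_inside [176.0, 267.0] 0.92 [492.9 274.7   4. ]
hole_left [149.0, 314.0] 0.78 [517.2 330.9  85. ]
hole_right [231.0, 303.0] 0.98 [537.5 247.7  85. ]
stand [316.0, 268.0] 0.75 [567.8  61.4  -0. ]
stand [231.0, 303.0] 0.35 [566.7 215.5   0. ]
caddy_bar [184.0, 233.0] 0.75 [451.9 304.8 193. ]
jar [240.0, 416.0] 0.57 [723.  251.1   0. ]
```

View pics/w1.png

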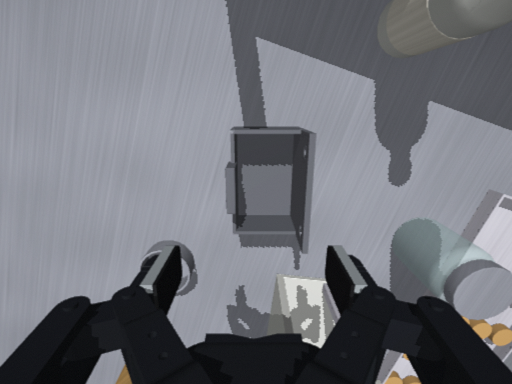

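The wrist view shows the bin with its tab at (187,231). The back plate's top edge runs from about (131,314) to (251,307), and the fingers frame the lower part of the picture. I'll take the yaw from edge corners.

```bash
python3 - <<'E'
from h import *
T=toolT()
f=[onz("wrist",a,55,T) for a in [(130,233),(233,235)]]
b=[onz("wrist",a,100,T) for a in [(131,315),(251,307)]]
for s in (f,b):
    d=s[0]-s[1]; print(np.round(s,1).tolist(),np.linalg.norm(d),np.degrees(np.arctan2(-d[0],d[1])))
im=cv2.imread("pics/w1.png")
cv2.imwrite("pics/w1c.png",cv2.resize(im[115:265,210:335],None,fx=4,fy=4,interpolation=cv2.INTER_CUBIC))
E
```

```text
[[436.5, 322.3, 55.0], [472.4, 210.2, 55.0]] 117.62779101402431 17.746335786726707
[[507.3, 347.7, 100.0], [544.0, 235.1, 100.0]] 118.46386608928418 18.065152043344657
```

View pics/w1c.png

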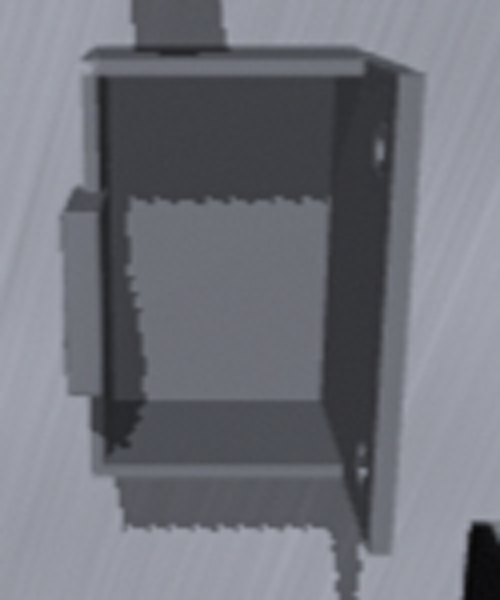

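```bash
python3 - <<'E'
from h import *
T=toolT()
t=onz("wrist",(115+302/4-.4,210+82/4-.4),80,T); a=np.radians(18); ux=np.array([np.cos(a),np.sin(a)]);uy=np.array([-ux[1],ux[0]])
print("tab",t)
b=np.array([525.6,291.4]); print("from plate",b-79*ux, "front mid",[454.5,266.3])
h=np.array([527.3,289.3]);print(h-79*ux)
p=np.array([454,266.5])
E
```

```text
tab [451.86644261 266.65449578  80.        ]
from plate [450.46653521 266.98765744] front mid [454.5, 266.3]
[452.16653521 264.88765744]
```

```bash
python3 - <<'E'
from h import *
plan([(pose([452,266,130],[180,0,18]),30),(pose([452,266,46],[180,0,18]),20)],6)
E
```

```text
0 0 0 -0.82 0.048 2.371 6; 0 0 0 -1.641 0.096 4.742 6; 0 0 0 -2.461 0.144 7.113 6; 0 0 0 -2.461 0.144 8.793 6; 0 0 0 -2.461 0.144 10.473 6
0 0 0 0 0 1.68 6; 0 0 0 0 0 3.36 6; 0 0 0 0 0 5.04 6; 0 0 0 0 0 5.04 6; 0 0 0 0 0 5.04 6
```

Call:
apply_moves:
  targets: "0 0 0 -0.82 0.05 2.37 6; 0 0 0 -1.64 0.1 4.74 6; 0 0 0 -2.46 0.14 7.1 6; 0 0 0 -2.46 0.14 8.8 6; 0 0 0 -2.46 0.14 10.5 6"
  force: 50

```text
time: 5.3
tool_pos: [451.5, 265.9, 95.2]
tcp_rot: [180.0, 0.0, 18.0]
ft_force: [0.6, -0.1, 0.2]
finger_gap: 60.4
```

Call:
apply_moves:
  targets: "0 0 0 0 0 1.7 6; 0 0 0 0 0 3.4 6; 0 0 0 0 0 5.0 6; 0 0 0 0 0 5.0 6; 0 0 0 0 0 5.0 6"

```text
time: 5.8
tool_pos: [451.8, 266.0, 46.2]
tcp_rot: [180.0, 0.0, 18.0]
ft_force: [0.9, -0.3, 0.4]
finger_gap: 59.9
```

```bash
python3 - <<'E'
from h import *
s=sense();print(s['tool_pos'],s['tcp_rot'],s['ft_force'],s['finger_gap'])
for n in ("side","wrist"):
    im=snapshot(n); cv2.imwrite(f"pics/{n}2.png",im[:,:,::-1])
im=cv2.imread("pics/wrist2.png"); a=cv2.imread("pics/side2.png")[170:298,180:350]
cv2.imwrite("pics/c2.png",np.hstack([cv2.resize(im,(480,384)),cv2.resize(a,(320,384))]))
E
```

```text
[451.84868092 266.02528497  46.19698424] [1.79994070e+02 4.20392071e-02 1.80089668e+01] [ 0.93148539 -0.26507977  0.42219532] 59.877727925708705
```

View pics/c2.png

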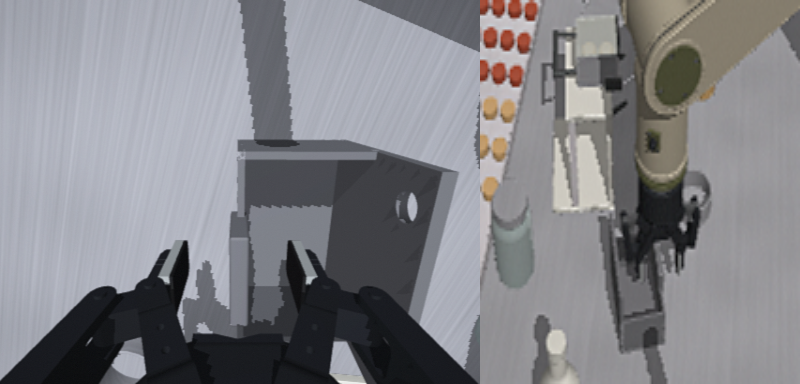

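The fingers straddle the tab, which is at about (268,240) in the crop. Next I close and lift.

Call:
apply_moves:
  targets: "0 0 0 0 0 0 0; 0 0 0 0 0 0 0; 0 0 0 0 0 0 0; 0 0 0 0 0 0 0; 0 0 0 0 0 0 0"
  force: 60

```text
time: 6.4
tool_pos: [452.6, 266.3, 46.7]
tcp_rot: [-180.0, -0.1, 18.0]
ft_force: [0.9, -0.1, 2.8]
finger_gap: 9.3
```

Call:
apply_moves:
  targets: "0 0 0 0 0 0 0; 0 0 0 0 0 0 0; 0 0 0 0 0 0 0; 0 0 0 0 0 -0.5 0; 0 0 0 0 0 -1 0"

```text
time: 6.9
tool_pos: [450.8, 265.5, 55.3]
tcp_rot: [180.0, 0.2, 18.0]
ft_force: [0.0, -0.1, -2.0]
finger_gap: 9.4
```

```bash
python3 - <<'E'
from h import *
plan([(pose([440,262,130],[180,0,18]),30),(pose([425,38,135],[180,0,12]),32)],0)
E
```

```text
0.0001 0.001 0 -0.386 0.002 -2.488 0; 0.0002 0.0019 0 -0.772 0.003 -4.976 0; 0.0003 0.0029 0.0001 -1.158 0.005 -7.464 0; 0.0003 0.0029 0.0132 -2.202 2.61 -7.522 0; 0.0003 0.0029 0.0262 -3.246 5.215 -7.581 0
0 0 0.0131 -0.975 2.631 -0.062 0; 0 0 0.0262 -1.95 5.263 -0.125 0; 0 0 0.0393 -2.925 7.894 -0.187 0; 0 0 0.0524 -3.9 10.525 -0.25 0; 0 0 0.0655 -4.875 13.157 -0.312 0
0 0 0.0131 -0.801 2.689 -0.063 0; 0 0 0.0131 -0.801 2.689 -0.063 0; 0 0 0.0131 -0.801 2.689 -0.063 0; 0 0 0.0131 -0.801 2.689 -0.063 0; 0 0 0.0131 -0.801 2.689 -0.063 0
```

Call:
apply_moves:
  targets: "0 0 0 -0.386 0 -2.488 0; 0 0 0 -0.772 0 -4.976 0; 0 0 0 -1.158 0 -7.464 0; 0 0 0.0132 -2.202 2.61 -7.522 0; 0 0 0.0262 -3.246 5.215 -7.581 0"

```text
time: 7.4
tool_pos: [437.2, 206.3, 132.9]
tcp_rot: [-180.0, -0.1, 16.6]
ft_force: [-0.1, -0.9, -3.0]
finger_gap: 9.2
```

Call:
apply_moves:
  targets: "0 0 0.0131 -0.975 2.631 -0.062 0; 0 0 0.0262 -1.95 5.263 -0.125 0; 0 0 0.0393 -2.925 7.894 -0.187 0; 0 0 0.0524 -3.9 10.525 -0.25 0; 0 0 0.0655 -4.875 13.157 -0.312 0"

```text
time: 7.9
tool_pos: [427.0, 65.4, 134.8]
tcp_rot: [-180.0, 0.1, 12.7]
ft_force: [0.3, -0.5, -2.2]
finger_gap: 9.2
```

Call:
apply_moves:
  targets: "0 0 0.0131 -0.801 2.689 -0.063 0; 0 0 0.0131 -0.801 2.689 -0.063 0; 0 0 0.0131 -0.801 2.689 -0.063 0; 0 0 0.0131 -0.801 2.689 -0.063 0; 0 0 0.0131 -0.801 2.689 -0.063 0"

```text
time: 8.4
tool_pos: [425.9, 39.2, 135.6]
tcp_rot: [-180.0, 0.0, 12.1]
ft_force: [1.4, -1.2, -2.4]
finger_gap: 9.0
```

```bash
python3 - <<'E'
from h import *
T=toolT(); im=snapshot("wrist"); cv2.imwrite("pics/w3.png",im[:,:,::-1])
s=sense();print(s['tool_pos'],s['tcp_rot'],s['time'],s['ft_force'],s['finger_gap'])
z0=s['tool_pos'][2]-46.5
Z=dict(hole_left=85+z0,hole_right=85+z0,bin_tab=62.5+z0,pin_left=130,pin_right=130,pivot=167,caddy_bar=193)
for q,z in Z.items():
    for d in place_of("wrist",q)[:2]: print(q,np.round(d["at"],1).tolist(),round(d["confidence"],2),onz("wrist",d["at"],z,T).round(1))
cv2.imwrite("pics/w3b.png",cv2.resize(im[:,:,::-1],None,fx=1.5,fy=1.5,interpolation=cv2.INTER_CUBIC))
E
```

```text
[425.90779902  39.20627403 135.588015  ] [-1.79985925e+02  2.06094100e-02  1.20734416e+01] 8.45 [ 0.12357848  0.9540094  -1.71856368] 9.431382493856603
hole_left [205.7, 446.8] 0.7 [493.9  94.8 174.1]
hole_right [189.9, 511.0] 0.47 [516.1 106.5 174.1]
bin_tab [261.3, 251.7] 0.61 [424.1  39.5 151.6]
pin_left [193.0, 511.0] 0.84 [562.6 101.  130. ]
pin_right [312.5, 470.5] 0.69 [577.6  18.8 130. ]
pin_right [192.4, 511.0] 0.68 [562.4 101.3 130. ]
```

View pics/w3b.png

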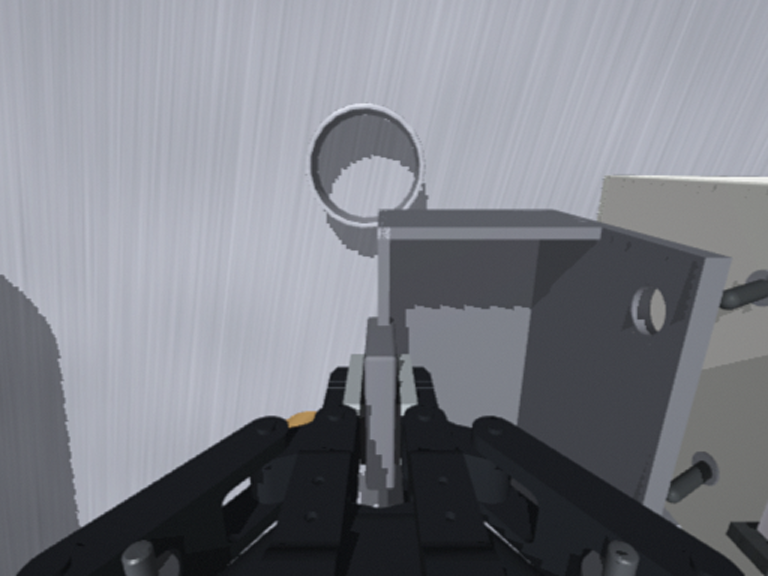

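The wrist view at 1.5x shows the hole at (310,648), the right pin from root (467,705) to tip (490,674), and the left pin's tip at (300,724) with its root off-frame. I'll compute the tool-relative geometry from these.

```bash
python3 - <<'E'
from h import *
T=pose([425.91,39.21,135.59],[180,0,12.07])
g=lambda r,c:(r/1.5-.2,c/1.5-.2)
# hole on plane tool x=73
o,d=ray("wrist",g(310,648),T); Ti=np.linalg.inv(T); o2=(Ti@np.r_[o,1])[:3]; d2=Ti[:3,:3]@d
for X in (73,76): print("hole tool",o2+d2*(X-o2[0])/d2[0])
tl=onz("wrist",g(299,726),144,T); tr=onz("wrist",g(491,675),144,T); rr=onz("wrist",g(467,706),130,T)
print("tipL",tl,"tipR",tr,"rootR",rr)
v=tl-tr; print(np.linalg.norm(v),np.degrees(np.arctan2(-v[0],v[1])))
v=rr-tr;print("pin dir",np.linalg.norm(v),np.degrees(np.arctan2(v[1],v[0])))
# board top-left edge: foot
for n in ("side","top"):
  for q in ("pin_left","pin_right","pivot","stand"):
    if q=="pin_left": snapshot(n)
    print(n,q,[(onz(n,x["at"],dict(pivot=167,stand=0).get(q,130)).round(1).tolist(),round(x["confidence"],2)) for x in place_of(n,q)[:1]])
E
```

```text
hole tool [ 73.         -39.35860898 -37.24065848]
hole tool [ 76.         -37.78836983 -32.96659131]
tipL [535.95276542  96.29337167 144.        ] tipR [554.29312623  14.93927865 144.        ] rootR [577.27161087  19.71629486 130.        ]
83.3957869814775 12.704305617198333
pin dir 27.32820229024957 11.743987766724967
side pin_left [([547.3, 99.1, 130.0], 0.69)]
side pin_right [([587.4, 15.4, 130.0], 0.71)]
side pivot [([545.8, 69.3, 167.0], 0.92)]
side stand [([568.7, 70.4, 0.0], 0.61)]
top pin_left [([567.3, 105.2, 130.0], 0.78)]
top pin_right []
top pivot [([562.3, 50.9, 167.0], 0.86)]
top stand [([567.1, 67.3, 0.0], 0.56)]
```

```bash
python3 - <<'E'
from h import *
print(toolT()[:3,3])
plan([(pose([451.2,37.5,117.7],[180,0,12.2]),12,4)],0)
E
```

```text
[426.01045594  38.44525652 135.70148235]
0 0 -0.0009 0.611 0.154 0.45 0; 0 0 -0.0018 1.222 0.308 0.9 0; 0 0 -0.0027 1.833 0.462 1.35 0; -0.0001 0 -0.0036 2.444 0.616 1.8 0; -0.0001 0 -0.0036 2.444 0.616 1.8 0
```

Call:
apply_moves:
  targets: "0 0 -0.001 0.61 0.15 0.45 0; 0 0 -0.002 1.22 0.31 0.9 0; 0 0 -0.003 1.83 0.46 1.35 0; 0 0 -0.004 2.44 0.62 1.8 0; 0 0 -0.004 2.44 0.62 1.8 0"

```text
time: 9.8
tool_pos: [451.3, 37.4, 116.7]
tcp_rot: [-180.0, 0.1, 12.2]
ft_force: [-0.0, 0.0, -3.0]
finger_gap: 9.1
```

```bash
python3 - <<'E'
from h import *
T=toolT();print(T[:3,3],sense()['tcp_rot']); im=snapshot("wrist")[:,:,::-1]
sd=snapshot("side")[:,:,::-1]
cv2.imwrite("pics/w4.png",im);cv2.imwrite("pics/s4.png",sd)
c=cv2.resize(im[170:350,372:512],None,fx=3,fy=3,interpolation=cv2.INTER_CUBIC)
s=cv2.resize(sd[170:260,210:280],(420,540),interpolation=cv2.INTER_CUBIC)
O=np.array([569.5,61]);u=np.array([.9774,.2113]);l=np.array([-.2113,.9774])
for k in (42,-42):
  for z,dx in((130,0),(145,-26)):
    p=proj("wrist",[*(O+l*k+dx*u),z],T); print(p)
    cv2.circle(c,(int((p[1]-372)*3),int((p[0]-170)*3)),4,(0,0,255),1)
cv2.imwrite("pics/c4.png",np.hstack([c,s]) if c.shape[0]==s.shape[0] else c)
E
```

```text
[451.34526332  37.41024665 116.68272433] [-1.79980064e+02  8.21497459e-02  1.22268578e+01]
[188.5840172  497.78320489]
[198.11259618 468.07322471]
[324.79641687 458.19053632]
[345.89072656 429.91725502]
```

View pics/c4.png

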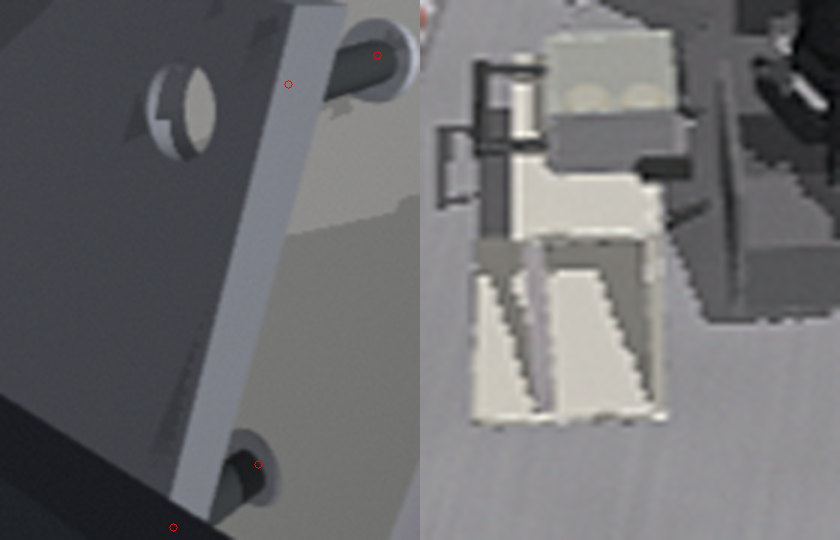

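Predicted pin roots land within about 2 px of the seen ones at crop (58,382) and (466,252), and the hole is at (112,182). That is aligned within tolerance, so I insert part way along the pin.

Call:
apply_moves:
  targets: "0 0 0 0.4 0 0.15 0; 0 0 0 0.8 0 0.4 0; 0 0 0 1.2 0 0.63 0; 0 0 0 1.6 0 0.85 0; 0 0 0 1.6 0 0.85 0"

```text
time: 10.4
tool_pos: [467.0, 41.0, 108.8]
tcp_rot: [-180.0, 0.0, 12.2]
ft_force: [-0.4, -0.1, -2.2]
finger_gap: 9.4
```

Call:
apply_moves:
  targets: "0 0 0 0.2 0 0.11 0; 0 0 0 0.4 0 0.23 0; 0 0 0 0.6 0 0.35 0; 0 0 0 0.8 0 0.46 0; 0 0 0 0.8 0 0.46 0"

```text
time: 10.9
tool_pos: [474.8, 42.6, 104.5]
tcp_rot: [-180.0, 0.0, 12.2]
ft_force: [-0.2, 0.7, -2.2]
finger_gap: 9.0
```

```bash
python3 - <<'E'
from h import *
s=sense();print(s['tool_pos'],s['tcp_rot'],s['ft_force'],s['wrist_torque']); im=snapshot("wrist")[:,:,::-1]
cv2.imwrite("pics/w5.png",im)
cv2.imwrite("pics/c5.png",cv2.resize(im[150:380,332:512],None,fx=2.6,fy=2.6,interpolation=cv2.INTER_CUBIC))
E
```

```text
[474.77207201  42.57929696 104.46614737] [-1.79999172e+02  4.57841987e-03  1.22283468e+01] [-0.23058454  0.70843795 -2.21424512] [-0.00995628  0.07303031 -0.00812235]
```

View pics/c5.png

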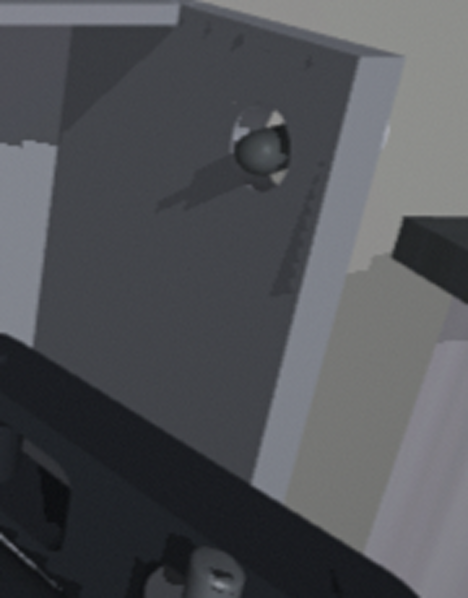

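The left pin's tip shows through its hole at crop (150,262), with no contact force. I continue homeward.

Call:
apply_moves:
  targets: "0 0 0 0.25 0 0.14 0; 0 0 0 0.5 0 0.28 0; 0 0 0 0.75 0 0.43 0; 0 0 0 1.0 0 0.57 0; 0 0 0 1.0 0 0.57 0"

```text
time: 11.45
tool_pos: [484.5, 44.7, 98.6]
tcp_rot: [-180.0, 0.0, 12.2]
ft_force: [0.9, -0.4, -2.1]
finger_gap: 9.1
```

Call:
apply_moves:
  targets: "0 0 0 0.12 0 0.07 0; 0 0 0 0.25 0 0.14 0; 0 0 0 0.37 0 0.21 0; 0 0 0 0.5 0 0.28 0; 0 0 0 0.5 0 0.28 0"

```text
time: 11.95
tool_pos: [489.4, 45.7, 96.0]
tcp_rot: [-180.0, 0.0, 12.2]
ft_force: [0.2, -0.4, -2.2]
finger_gap: 9.2
```

Call:
apply_moves:
  targets: "0 0 0 0.08 0 0.04 0; 0 0 0 0.16 0 0.08 0; 0 0 0 0.24 0 0.13 0; 0 0 0 0.32 0 0.18 0; 0 0 0 0.32 0 0.18 0"

```text
time: 12.45
tool_pos: [492.0, 46.3, 94.0]
tcp_rot: [-180.0, 0.1, 12.2]
ft_force: [-3.7, -0.4, -1.8]
finger_gap: 9.0
```

Call:
apply_moves:
  targets: "0 0 0 0.05 0 0.03 0; 0 0 0 0.1 0 0.06 0; 0 0 0 0.15 0 0.08 0; 0 0 0 0.2 0 0.11 0; 0 0 0 0.2 0 0.11 0"

```text
time: 12.95
tool_pos: [492.4, 46.7, 92.5]
tcp_rot: [-180.0, 0.3, 12.2]
ft_force: [-12.0, -1.0, 2.7]
finger_gap: 9.1
```

Contact with the board matches the expected home pose. I release and rise.

Call:
apply_moves:
  targets: "0 0 0 -0.1 0 0 0; 0 0 0 -0.1 0 0 1.5; 0 0 0 -0.1 0 0 3; 0 0 0 -0.1 0 0 5; 0 0 0 -0.1 0 0 5"
  force: 40

```text
time: 13.45
tool_pos: [487.5, 46.1, 89.7]
tcp_rot: [-179.9, 0.7, 12.2]
ft_force: [-26.5, -6.4, -1.3]
finger_gap: 50.0
```

Call:
apply_moves:
  targets: "0 0 0 0 0 0 5; 0 0 0 0 0 -1 5; 0 0 0 0 0 -3 5; 0 0 0 0 0 -6 5; 0 0 0 -1 0 -9 5"

```text
time: 13.95
tool_pos: [484.2, 44.6, 184.2]
tcp_rot: [180.0, -0.1, 12.2]
ft_force: [0.9, -0.4, 0.7]
finger_gap: 49.7
```

Call:
apply_moves:
  targets: "0 0 0 -1 0 -3 3.2; 0 0 0 -2 -1 -6 3.2; 0 0 0 -3 -2 -9 3.2; 0 0 0 -3 -2 -9 3.2; 0 0 0 -3 -2 -9 3.2"

```text
time: 14.45
tool_pos: [451.1, 57.9, 274.7]
tcp_rot: [180.0, -0.2, 12.3]
ft_force: [1.0, -0.7, -0.8]
finger_gap: 32.1
```

```bash
python3 - <<'E'
from h import *
T=toolT();s=sense();print(s['tool_pos'],s['tcp_rot'],s['ft_force'],s['finger_gap']); im=snapshot("wrist")[:,:,::-1]
cv2.imwrite("pics/w6.png",im)
for q,z in dict(caddy_bar=193,pivot=167,hole_left=131,hole_right=131,pin_left=130,pin_right=130,bin_tab=107.5).items():
    for d in place_of("wrist",q)[:2]: print(q,np.round(d["at"],1).tolist(),round(d["confidence"],2),onz("wrist",d["at"],z,T).round(1))
cv2.imwrite("pics/c6.png",cv2.resize(im,None,fx=1.5,fy=1.5,interpolation=cv2.INTER_CUBIC))
E
```

```text
[451.09815422  57.85140294 274.6541213 ] [179.95667764  -0.232183    12.25499125] [ 0.95441826 -0.73544604 -0.76542143] 32.13199554791167
caddy_bar [223.8, 494.8] 0.89 [668.4  83.1 193. ]
pivot [214.9, 358.3] 0.87 [557.7  57.5 167. ]
hole_left [164.5, 365.6] 0.6 [564.2 103.5 131. ]
hole_right [233.6, 350.3] 0.81 [574.2  22.2 131. ]
pin_left [162.6, 365.7] 0.96 [564.1 105.4 130. ]
pin_left [248.2, 202.8] 0.18 [409.1 -33.2 130. ]
pin_right [235.8, 351.8] 0.75 [577.4  19.5 130. ]
bin_tab [195.3, 284.6] 0.79 [492.3  44.9 107.5]
```

View pics/c6.png

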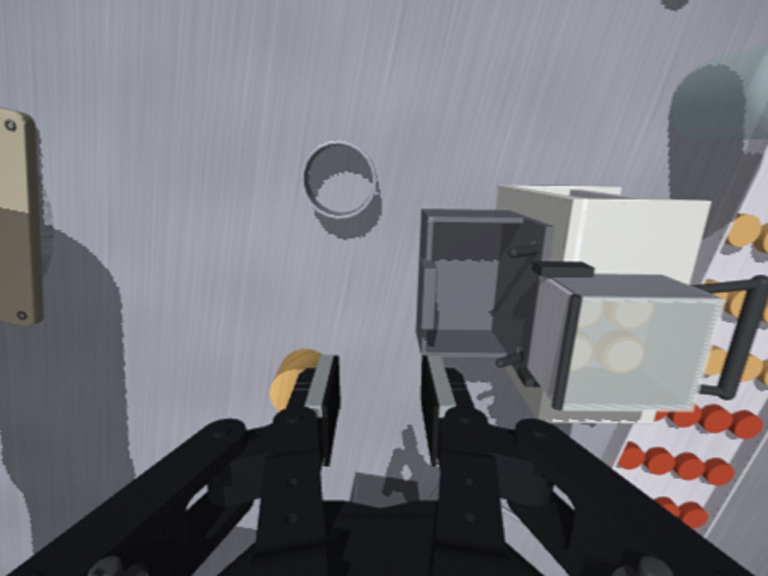

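The bin hangs on both pins, whose tips show inside the plate at (250,522) and (360,510). The tab is at the predicted home position. The caddy bar is at about (335,745), or (669,83) in world. I move over it.

```bash
python3 - <<'E'
from h import *
plan([(pose([560,70,300],[180,0,12.2]),40),(pose([669.3,83,260],[180,0,12.2]),35),(pose([669.3,83,174],[180,0,12.2]),17)],3.2)
E
```

```text
-0.0001 0.0005 0.0001 3.675 0.371 -0.926 3.2; -0.0002 0.001 0.0001 7.349 0.743 -1.852 3.2; -0.0003 0.0014 0.0002 11.024 1.114 -2.778 3.2; -0.0003 0.0014 0.0002 13.765 1.375 -1.782 3.2; -0.0003 0.0014 0.0002 16.506 1.636 -0.786 3.2
0 0 0 2.739 0.259 1 3.2; 0 0 0 5.479 0.519 2 3.2; 0 0 0 5.479 0.519 3.433 3.2; 0 0 0 5.479 0.519 4.867 3.2; 0 0 0 5.479 0.519 6.3 3.2
0 0 0 0 0 1.433 3.2; 0 0 0 0 0 2.867 3.2; 0 0 0 0 0 4.3 3.2; 0 0 0 0 0 4.3 3.2; 0 0 0 0 0 4.3 3.2
```

Call:
apply_moves:
  targets: "0 0 0 3.67 0.37 -0.93 3.2; 0 0 0 7.35 0.74 -1.85 3.2; 0 0 0 11.02 1.11 -2.78 3.2; 0 0 0 13.77 1.37 -1.78 3.2; 0 0 0 16.51 1.64 -0.79 3.2"

```text
time: 15.35
tool_pos: [616.6, 76.7, 281.0]
tcp_rot: [180.0, -0.1, 12.2]
ft_force: [-0.5, 0.5, 0.8]
finger_gap: 31.7
```

Call:
apply_moves:
  targets: "0 0 0 2.74 0.26 1 3.2; 0 0 0 5.48 0.52 2 3.2; 0 0 0 5.48 0.52 2.5 3.2; 0 0 0 5.48 0.52 2.5 3.2; 0 0 0 5.48 0.52 2.5 3.2"

```text
time: 15.85
tool_pos: [669.1, 83.1, 256.4]
tcp_rot: [-180.0, 0.0, 12.2]
ft_force: [-0.6, 0.7, -0.1]
finger_gap: 31.8
```

```bash
python3 - <<'E'
from h import *
T=toolT();s=sense();print(s['tool_pos'],s['tcp_rot'],s['finger_gap']); im=snapshot("wrist")[:,:,::-1]
cv2.imwrite("pics/w7.png",im)
print(proj("wrist",[669.3,83,193],T))
for q,z in dict(caddy_bar=193,pivot=167).items():
    for d in place_of("wrist",q)[:2]: print(q,np.round(d["at"],1).tolist(),round(d["confidence"],2),onz("wrist",d["at"],z,T).round(1))
cv2.imwrite("pics/c7.png",cv2.resize(im,None,fx=1.5,fy=1.5,interpolation=cv2.INTER_CUBIC))
E
```

```text
[669.05871906  83.07521395 256.403207  ] [-1.79998929e+02  1.09670480e-02  1.22277375e+01] 31.772898486967716
[209.56392814 254.59025048]
caddy_bar [213.4, 255.9] 0.73 [671.1  80.  193. ]
```

Call:
apply_moves:
  targets: "0 0 0 0.1 0 1.7 3.2; 0 0 0 0.1 0.1 3.4 3.2; 0 0 0 0.1 0.1 5 3.2; 0 0 0 0.1 0.1 6.6 3.2; 0 0 0 0.1 0.1 6.6 3.2"

```text
time: 16.5
tool_pos: [668.4, 82.2, 185.2]
tcp_rot: [-179.9, 0.4, 12.2]
ft_force: [-1.0, 0.4, 0.1]
finger_gap: 32.4
```

Call:
apply_moves:
  targets: "0 0 0 0 0 0.8 3.2; 0 0 0 0 0 1.6 3.2; 0 0 0 0 0 1.6 3.2; 0 0 0 0 0 1.6 0; 0 0 0 0 0 1.6 0"
  force: 40

```text
time: 17.0
tool_pos: [671.1, 82.4, 174.5]
tcp_rot: [180.0, -0.1, 12.2]
ft_force: [1.5, 1.2, 0.7]
finger_gap: 8.7
```

Call:
apply_moves:
  targets: "0 0 0 0 0 0 0; 0 0 0 0 0 0 0; 0 0 0 0 0 0 0; 0 0 0 0 0 0 0; 0 0 0 0 0 0 0"

```text
time: 17.5
tool_pos: [671.1, 82.4, 174.4]
tcp_rot: [180.0, -0.1, 12.2]
ft_force: [3.1, 0.4, 2.0]
finger_gap: 8.6
```

```bash
cat > arc.py <<'E'
import numpy as np
f=lambda t:np.array([115*(np.cos(t)-1)-26*np.sin(t),115*np.sin(t)+26*(np.cos(t)-1)])/10
def arc(a,b,n):
    t=np.linspace(a,b,n+1)
    for i in range(0,n,5):
        print("%.2f->%.2f: "%(t[i],t[i+5])+'; '.join('0 0 0 %.2f 0 %.2f 0'%tuple((f(x)-f(t[i]))*[1,-1]) for x in t[i+1:i+6]))
E
python3 -c "
from arc import *
arc(0,.6,15);arc(.6,.9,15);arc(.9,1,5)"
```

```text
0.00->0.20: 0 0 0 -0.11 0 -0.46 0; 0 0 0 -0.24 0 -0.91 0; 0 0 0 -0.39 0 -1.36 0; 0 0 0 -0.56 0 -1.80 0; 0 0 0 -0.75 0 -2.23 0
0.20->0.40: 0 0 0 -0.20 0 -0.43 0; 0 0 0 -0.42 0 -0.84 0; 0 0 0 -0.66 0 -1.25 0; 0 0 0 -0.91 0 -1.65 0; 0 0 0 -1.17 0 -2.04 0
0.40->0.60: 0 0 0 -0.28 0 -0.38 0; 0 0 0 -0.58 0 -0.74 0; 0 0 0 -0.89 0 -1.10 0; 0 0 0 -1.22 0 -1.44 0; 0 0 0 -1.56 0 -1.77 0
0.60->0.70: 0 0 0 -0.17 0 -0.16 0; 0 0 0 -0.35 0 -0.31 0; 0 0 0 -0.53 0 -0.47 0; 0 0 0 -0.72 0 -0.61 0; 0 0 0 -0.90 0 -0.76 0
0.70->0.80: 0 0 0 -0.19 0 -0.14 0; 0 0 0 -0.38 0 -0.28 0; 0 0 0 -0.58 0 -0.41 0; 0 0 0 -0.77 0 -0.54 0; 0 0 0 -0.97 0 -0.66 0
0.80->0.90: 0 0 0 -0.20 0 -0.12 0; 0 0 0 -0.41 0 -0.24 0; 0 0 0 -0.61 0 -0.35 0; 0 0 0 -0.82 0 -0.46 0; 0 0 0 -1.04 0 -0.56 0
0.90->1.00: 0 0 0 -0.21 0 -0.10 0; 0 0 0 -0.43 0 -0.20 0; 0 0 0 -0.65 0 -0.29 0; 0 0 0 -0.87 0 -0.37 0; 0 0 0 -1.09 0 -0.46 0
```

Call:
apply_moves:
  targets: "0 0 0 -0.11 0 -0.46 0; 0 0 0 -0.24 0 -0.91 0; 0 0 0 -0.39 0 -1.36 0; 0 0 0 -0.56 0 -1.80 0; 0 0 0 -0.75 0 -2.23 0"

```text
time: 18.0
tool_pos: [664.2, 81.1, 196.6]
tcp_rot: [-180.0, -0.1, 12.2]
ft_force: [7.2, 2.2, -1.2]
finger_gap: 8.2
```

Call:
apply_moves:
  targets: "0 0 0 -0.20 0 -0.43 0; 0 0 0 -0.42 0 -0.84 0; 0 0 0 -0.66 0 -1.25 0; 0 0 0 -0.91 0 -1.65 0; 0 0 0 -1.17 0 -2.04 0"

```text
time: 18.5
tool_pos: [653.1, 78.8, 217.6]
tcp_rot: [-180.0, -0.2, 12.2]
ft_force: [6.5, 3.4, 0.6]
finger_gap: 8.7
```

Call:
apply_moves:
  targets: "0 0 0 -0.28 0 -0.38 0; 0 0 0 -0.58 0 -0.74 0; 0 0 0 -0.89 0 -1.10 0; 0 0 0 -1.22 0 -1.44 0; 0 0 0 -1.56 0 -1.77 0"

```text
time: 19.0
tool_pos: [638.3, 75.8, 236.1]
tcp_rot: [-180.0, -0.3, 12.3]
ft_force: [8.9, 3.6, 6.3]
finger_gap: 8.4
```

Call:
apply_moves:
  targets: "0 0 0 -0.17 0 -0.16 0; 0 0 0 -0.35 0 -0.31 0; 0 0 0 -0.53 0 -0.47 0; 0 0 0 -0.72 0 -0.61 0; 0 0 0 -0.90 0 -0.76 0"

```text
time: 19.5
tool_pos: [629.8, 74.1, 244.1]
tcp_rot: [-180.0, -0.3, 12.3]
ft_force: [6.5, 3.9, 4.6]
finger_gap: 8.3
```

Call:
apply_moves:
  targets: "0 0 0 -0.19 0 -0.14 0; 0 0 0 -0.38 0 -0.28 0; 0 0 0 -0.38 0 -0.28 0; 0 0 0 -0.38 0 -0.28 0; 0 0 0 -0.38 0 -0.28 0"

```text
time: 20.0
tool_pos: [626.0, 73.3, 247.2]
tcp_rot: [-180.0, -0.3, 12.3]
ft_force: [6.5, 3.6, 6.6]
finger_gap: 8.2
```

```bash
cat > bis.py <<'E'
from h import *
s=sense();print(s['time'],s['tool_pos'],s['ft_force'],s['finger_gap'])
O=np.array([569.5,61]);u=np.array([.9774,.2113]);l=np.array([-.2113,.9774])
for n in ("side","wrist","top"):
    T=toolT();snapshot(n)
    for q in ("biscuit0_center","caddy_bar","bin_tab"):
        print(n,q,[(np.round(d["at"]).tolist(),round(d["confidence"],2),(lambda w:np.round([(w[:2]-O)@u,(w[:2]-O)@l]).tolist())(onz(n,d["at"],60,T))) for d in recognise(n,q)[:6]])
E
python3 bis.py
```

```text
20.0 [625.99325963  73.28113835 247.23357743] [6.47657661 3.59710164 6.62608549] 8.210359595188192
side biscuit0_center [([133.0, 268.0], 0.69, [-117.0, -520.0])]
side caddy_bar [([179.0, 245.0], 0.89, [9.0, -200.0]), ([308.0, 225.0], 0.33, [98.0, 398.0])]
side bin_tab [([210.0, 257.0], 0.74, [-30.0, -13.0])]
wrist biscuit0_center []
wrist caddy_bar [([220.0, 182.0], 0.78, [-36.0, -62.0])]
wrist bin_tab [([140.0, 144.0], 0.57, [-73.0, 42.0])]
top biscuit0_center []
top caddy_bar [([182.0, 235.0], 0.82, [40.0, 23.0])]
top bin_tab [([198.0, 256.0], 0.48, [-41.0, -56.0])]
```

```bash
python3 -c "
from arc import *
arc(.74,.89,5)"
```

```text
0.74->0.89: 0 0 0 -0.29 0 -0.20 0; 0 0 0 -0.59 0 -0.39 0; 0 0 0 -0.90 0 -0.57 0; 0 0 0 -1.21 0 -0.74 0; 0 0 0 -1.52 0 -0.90 0
```

Call:
apply_moves:
  targets: "0 0 0 -0.29 0 -0.20 0; 0 0 0 -0.59 0 -0.39 0; 0 0 0 -0.90 0 -0.57 0; 0 0 0 -1.21 0 -0.74 0; 0 0 0 -1.52 0 -0.90 0"

```text
time: 21.1
tool_pos: [611.2, 70.2, 256.6]
tcp_rot: [-180.0, -0.4, 12.3]
ft_force: [5.8, 6.6, 10.3]
finger_gap: 8.4
```

Call:
apply_moves:
  targets: "0 0 0 0 0 0 0; 0 0 0 0 0 0 0; 0 0 0 0 0 0 0; 0 0 0 0 0 0 0; 0 0 0 0 0 0 0"

```text
time: 21.6
tool_pos: [611.1, 70.2, 256.6]
tcp_rot: [-180.0, -0.4, 12.3]
ft_force: [5.7, 4.4, 9.1]
finger_gap: 8.3
```

```bash
cat >> bis.py <<'E'
w=snapshot("wrist")[:,:,::-1]; sd=snapshot("side")[:,:,::-1]; tp=snapshot("top")[:,:,::-1]
import sys
a=cv2.resize(w,(512,384)); b=cv2.resize(sd[165:261,205:277],(288,384),interpolation=cv2.INTER_CUBIC)
c=cv2.resize(tp[150:216,200:300],(300,198),interpolation=cv2.INTER_CUBIC)
c=np.hstack([c,np.zeros((198,500,3),np.uint8)])
c[:,310:760]=cv2.resize(w[80:234,60:410],(450,198),interpolation=cv2.INTER_CUBIC)
cv2.imwrite(sys.argv[1],np.vstack([np.hstack([a,b]),c]))
E
python3 bis.py pics/c8.png
```

```text
21.6 [611.13686307  70.189128   256.63259114] [5.68827869 4.40090605 9.12724716] 8.329025879567519
side biscuit0_center []
side caddy_bar [([178.0, 247.0], 0.93, [-0.0, -207.0])]
side bin_tab [([209.0, 260.0], 0.63, [-39.0, -17.0])]
wrist biscuit0_center []
wrist caddy_bar [([221.0, 193.0], 0.69, [-39.0, -66.0])]
wrist bin_tab [([138.0, 164.0], 0.93, [-66.0, 43.0]), ([220.0, 195.0], 0.35, [-36.0, -65.0])]
top biscuit0_center [([176.0, 233.0], 0.58, [64.0, 28.0]), ([192.0, 254.0], 0.19, [-15.0, -49.0])]
top caddy_bar [([182.0, 235.0], 0.77, [39.0, 21.0])]
top bin_tab [([193.0, 254.0], 0.41, [-19.0, -49.0])]
```

View pics/c8.png

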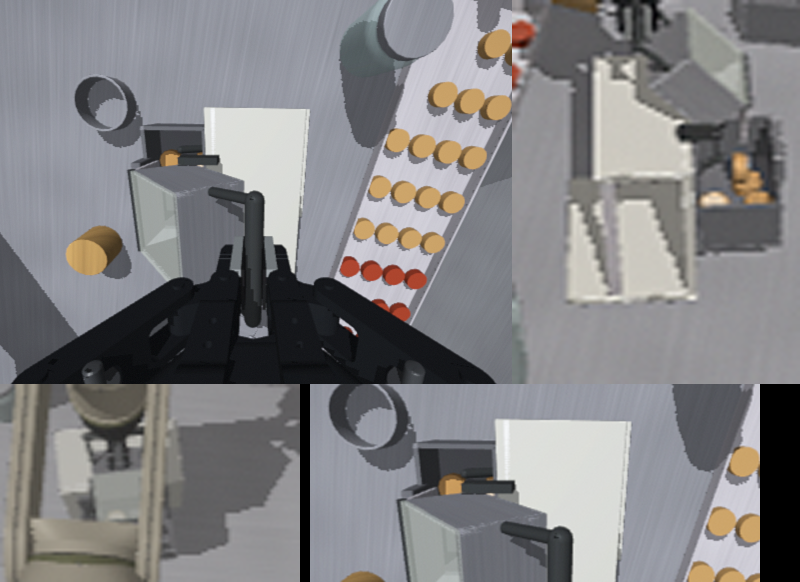

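In the side crop the hung bin holds about four orange biscuits, at (200,715), (165,740), (180,745) and (195,757). The caddy's clear top shows nothing left inside. I lower it along the arc.

```bash
python3 -c "
from arc import *
arc(.89,.29,15);arc(.29,.09,10);arc(.09,0,10)"
```

```text
0.89->0.69: 0 0 0 0.42 0 0.22 0; 0 0 0 0.83 0 0.45 0; 0 0 0 1.23 0 0.70 0; 0 0 0 1.62 0 0.97 0; 0 0 0 2.00 0 1.25 0
0.69->0.49: 0 0 0 0.37 0 0.30 0; 0 0 0 0.72 0 0.61 0; 0 0 0 1.06 0 0.93 0; 0 0 0 1.39 0 1.27 0; 0 0 0 1.71 0 1.62 0
0.49->0.29: 0 0 0 0.30 0 0.36 0; 0 0 0 0.59 0 0.74 0; 0 0 0 0.86 0 1.12 0; 0 0 0 1.11 0 1.52 0; 0 0 0 1.35 0 1.93 0
0.29->0.19: 0 0 0 0.11 0 0.21 0; 0 0 0 0.22 0 0.42 0; 0 0 0 0.33 0 0.63 0; 0 0 0 0.43 0 0.84 0; 0 0 0 0.53 0 1.05 0
0.19->0.09: 0 0 0 0.09 0 0.22 0; 0 0 0 0.18 0 0.44 0; 0 0 0 0.26 0 0.66 0; 0 0 0 0.34 0 0.88 0; 0 0 0 0.42 0 1.10 0
0.09->0.04: 0 0 0 0.03 0 0.10 0; 0 0 0 0.06 0 0.20 0; 0 0 0 0.09 0 0.30 0; 0 0 0 0.12 0 0.41 0; 0 0 0 0.15 0 0.51 0
0.04->0.00: 0 0 0 0.03 0 0.10 0; 0 0 0 0.05 0 0.21 0; 0 0 0 0.08 0 0.31 0; 0 0 0 0.10 0 0.41 0; 0 0 0 0.13 0 0.51 0
```

Call:
apply_moves:
  targets: "0 0 0 0.42 0 0.22 0; 0 0 0 0.83 0 0.45 0; 0 0 0 1.23 0 0.70 0; 0 0 0 1.62 0 0.97 0; 0 0 0 2.00 0 1.25 0"

```text
time: 22.85
tool_pos: [630.3, 74.0, 243.4]
tcp_rot: [-180.0, -0.3, 12.3]
ft_force: [4.3, 3.3, 6.9]
finger_gap: 8.3
```

Call:
apply_moves:
  targets: "0 0 0 0.37 0 0.30 0; 0 0 0 0.72 0 0.61 0; 0 0 0 1.06 0 0.93 0; 0 0 0 1.39 0 1.27 0; 0 0 0 1.71 0 1.62 0"

```text
time: 23.35
tool_pos: [646.7, 77.4, 226.5]
tcp_rot: [180.0, -0.2, 12.2]
ft_force: [2.8, 1.3, 3.4]
finger_gap: 8.4
```

Call:
apply_moves:
  targets: "0 0 0 0.30 0 0.36 0; 0 0 0 0.59 0 0.74 0; 0 0 0 0.86 0 1.12 0; 0 0 0 1.11 0 1.52 0; 0 0 0 1.35 0 1.93 0"

```text
time: 23.85
tool_pos: [659.6, 80.0, 206.3]
tcp_rot: [180.0, -0.1, 12.2]
ft_force: [5.2, 2.4, 4.4]
finger_gap: 8.1
```

Call:
apply_moves:
  targets: "0 0 0 0.11 0 0.21 0; 0 0 0 0.22 0 0.42 0; 0 0 0 0.33 0 0.63 0; 0 0 0 0.43 0 0.84 0; 0 0 0 0.53 0 1.05 0"

```text
time: 24.35
tool_pos: [664.5, 80.9, 195.5]
tcp_rot: [180.0, -0.1, 12.2]
ft_force: [5.2, 0.4, 2.2]
finger_gap: 7.9
```

Call:
apply_moves:
  targets: "0 0 0 0.09 0 0.22 0; 0 0 0 0.18 0 0.44 0; 0 0 0 0.26 0 0.66 0; 0 0 0 0.34 0 0.88 0; 0 0 0 0.42 0 1.10 0"

```text
time: 24.85
tool_pos: [668.5, 81.8, 184.3]
tcp_rot: [180.0, -0.0, 12.2]
ft_force: [5.1, 2.2, 1.5]
finger_gap: 8.0
```

Call:
apply_moves:
  targets: "0 0 0 0.03 0 0.10 0; 0 0 0 0.06 0 0.20 0; 0 0 0 0.09 0 0.30 0; 0 0 0 0.12 0 0.41 0; 0 0 0 0.15 0 0.51 0"

```text
time: 25.35
tool_pos: [669.9, 82.1, 179.1]
tcp_rot: [180.0, -0.0, 12.2]
ft_force: [5.3, 0.8, 1.2]
finger_gap: 8.0
```

Call:
apply_moves:
  targets: "0 0 0 0.03 0 0.10 0; 0 0 0 0.05 0 0.21 0; 0 0 0 0.08 0 0.31 0; 0 0 0 0.10 0 0.41 0; 0 0 0 0.13 0 0.51 0"

```text
time: 25.85
tool_pos: [671.1, 82.3, 174.1]
tcp_rot: [180.0, -0.0, 12.2]
ft_force: [0.2, -0.2, 9.2]
finger_gap: 8.5
```

Call:
apply_moves:
  targets: "0 0 0 0 0 0 0; 0 0 0 0 0 0 0; 0 0 0 0 0 0 0; 0 0 0 0 0 0 0; 0 0 0 0 0 0 0"

```text
time: 26.35
tool_pos: [671.0, 82.3, 174.1]
tcp_rot: [180.0, -0.0, 12.2]
ft_force: [5.4, 0.6, 1.2]
finger_gap: 8.4
```

Call:
apply_moves:
  targets: "0 0 0 0 0 0.03 0; 0 0 0 0 0 0.06 0; 0 0 0 0 0 0.1 0; 0 0 0 0 0 0.1 0; 0 0 0 0 0 0.1 0"

```text
time: 26.85
tool_pos: [671.1, 82.3, 174.1]
tcp_rot: [180.0, -0.0, 12.2]
ft_force: [2.5, 0.3, 6.9]
finger_gap: 8.3
```

Force rose and z held, so the caddy is seated. I open and rise, keeping clear of the wall, then back off to a viewing pose.

Call:
apply_moves:
  targets: "0 0 0 0 0 0 1.2; 0 0 0 0 0 0 2; 0 0 0 0 0 0 3; 0 0 0 0 0 0 3.2; 0 0 0 0 0 0 3.2"

```text
time: 27.35
tool_pos: [671.6, 82.6, 173.7]
tcp_rot: [180.0, -0.1, 12.2]
ft_force: [5.0, 1.5, 2.6]
finger_gap: 32.1
```

Call:
apply_moves:
  targets: "0 0 0 0 0 -1 3.2; 0 0 0 0 0 -3 3.2; 0 0 0 0 0 -6 3.2; 0 0 0 0 0 -9 3.2; 0 0 0 0 0 -12 3.2"

```text
time: 27.85
tool_pos: [670.0, 82.3, 294.0]
tcp_rot: [-180.0, 0.1, 12.2]
ft_force: [-0.3, 0.2, 0.1]
finger_gap: 31.9
```

Call:
apply_moves:
  targets: "0 0 0 -4 -0.4 -0.5 3.2; 0 0 0 -8 -0.8 -0.5 3.2; 0 0 0 -12 -1.2 -0.5 3.2; 0 0 0 -16 -1.6 -0.5 3.2; 0 0 0 -20 -2 -0.5 3.2"

```text
time: 28.35
tool_pos: [468.9, 59.4, 297.9]
tcp_rot: [-180.0, 0.1, 12.2]
ft_force: [-0.1, -0.6, 1.4]
finger_gap: 31.6
```

Call:
apply_moves:
  targets: "0 0 0 -3 -0.5 0 3.2; 0 0 0 -5 -1 0 3.2; 0 0 0 -5 -1 0 3.2; 0 0 0 -5 -1 0 3.2; 0 0 0 -5 -1 0 3.2"

```text
time: 28.85
tool_pos: [420.5, 58.7, 298.2]
tcp_rot: [-180.0, 0.0, 12.2]
ft_force: [-0.0, 1.0, -0.0]
finger_gap: 32.0
```

```bash
python3 - <<'E'
from h import *
T=toolT();s=sense();print(s['time'],s['tool_pos'],s['ft_force'])
w=snapshot("wrist")[:,:,::-1]
for q,z in dict(biscuit0_center=60,bin_tab=107.5,caddy_bar=193,pin_left=130,pin_right=130).items():
    print(q,[(np.round(d["at"]).tolist(),round(d["confidence"],2),onz("wrist",d["at"],z,T).round(1).tolist()) for d in place_of("wrist",q)[:5]])
sd=snapshot("side")[:,:,::-1]
a=cv2.resize(w[70:326,200:512],(624,512),interpolation=cv2.INTER_CUBIC); b=cv2.resize(sd[110:366,180:268],(176,512),interpolation=cv2.INTER_CUBIC)
cv2.imwrite("pics/c9.png",np.hstack([a,b]))
E
```

```text
28.85 [420.50422514  58.73578043 298.20434462] [-0.02089628  1.03052186 -0.02108175]
biscuit0_center [([193.0, 316.0], 0.48, [518.4, 38.7, 60.0])]
bin_tab [([196.0, 308.0], 0.61, [494.6, 44.9, 107.5])]
caddy_bar [([221.0, 503.0], 0.79, [667.2, 83.2, 193.0]), ([215.0, 376.0], 0.49, [542.5, 62.7, 193.0])]
pin_left [([170.0, 382.0], 0.79, [564.6, 99.4, 130.0]), ([233.0, 368.0], 0.37, [576.7, 19.5, 130.0])]
pin_right [([236.0, 369.0], 0.58, [578.4, 15.8, 130.0]), ([224.0, 506.0], 0.45, [739.8, 66.8, 130.0])]
```

View pics/c9.png

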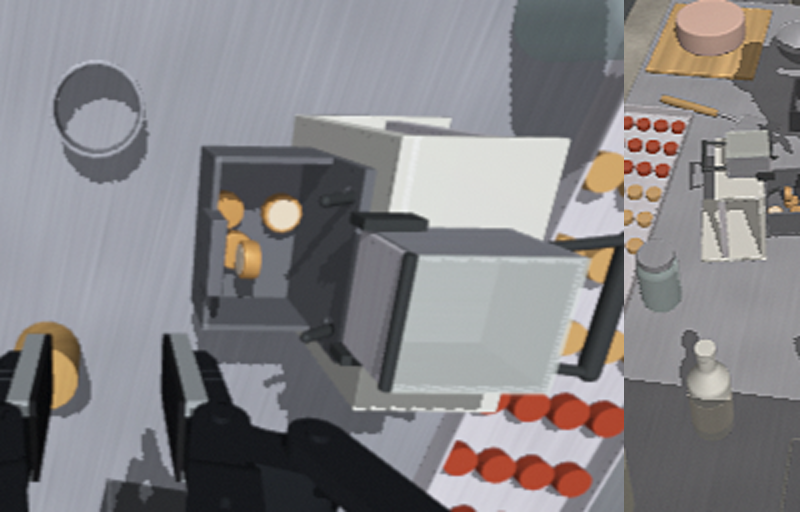

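All four biscuits are in the hung bin, at (210,230), (213,282), (250,235) and (260,248). The caddy is empty and level, and both pins are through. I hand in.

```bash
python3 -c "
from bench import *
print(hand_in())"
```

```text
the job is handed in; nothing more can be done
None
```

I hung the bin on both pins, tipped the biscuit caddy to about 0.9 rad, lowered it back along its arc and let go. The job was handed in at about 29 s, under the 69 s limit.

**Bin:** The last wrist picture shows both pins through the back plate. The grip tab was measured within about 3 mm of its expected home position, and I had felt the plate touch the board before letting go.

**Biscuits:** All four are visible in the bin and the caddy is empty. The recognition network reported only one biscuit in that picture, with confidence 0.48, so the count of four is from my own view of it.

**Caddy:** It is level, with its bar back within a few mm of where it started. Before I opened the fingers, pressing slightly further raised the force while the height held, so it was seated and did not drop.

**Contact forces:** There was one unplanned push of about 27 N at the wrist when I released the bin. It is below the 120 N wrist limit and the 40 N pressing limit, and the bin stayed home. After the arm withdrew, the force read near zero.

**Other things:** I moved none of the bystanders on purpose. I did not measure their positions again at the end.

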